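Push-test two launch-lock plungers and reject the one that binds

ROBOT

A 6-joint arm with a two-finger parallel gripper is mounted at the origin on the work surface. World frame = base frame: x ahead of the robot, y to its left, z up, the work surface at z = 0. Lengths are in m, angles in rad, forces in N, time in s.
With the tool pointing down it reaches from about 0.325 to 0.85 m from the base axis. Payload 15.5 kg.
Tool frame: the origin (TCP) lies midway between the tips of the shut fingers; the grasp point (between the pads) lies 19 mm behind it (bot.hold_point_z is the distance from the TCP to the grasp point, in m); z points along the fingers, y is the line along which they close (so a half turn about z gives the same grasp; the last joint's range is limited). The gripper opens to 91 mm and grips with 3 to 60 N. Pads are 32 mm wide; open, the fingers measure 118 mm over their backs; the gripper's body (76 mm by 178 mm) begins 60 mm behind the grasp point.
Start: joints at [1.095, 0.494, 1.345, -0, 1.302, -0.096], TCP at [0.232, 0.58, 0.214] pointing down, gripper open.
Joint ranges: [-2.91, 2.91], [-0.82, 2.16], [0.22, 2.67], [-1.22, 4.37], [0.12, 2.79], [-3.08, 3.08]. Speed limits (rad/s): [1.89, 1.89, 2.57, 3.01, 3.01, 3.01].

INTERFACE

Orientations are given as [roll, pitch, yaw] about the fixed x, y, z axes, in that order (R = Rz(yaw) Ry(pitch) Rx(roll)).
In Python, from workcell import bot gives the robot as it stands.
- The arm moves only by the tool move_arm, never from a script. Its argument "moves" is text: rows parted by semicolons, each of 5 numbers parted by spaces: the shift along the tool's x, y, z in m, then the turn about the tool's z in rad, then the closure, from 0 (fully open) to 1 (shut). In form: dx dy dz yaw jaw; .... A call has 1 to 5 rows; each row is the pose to reach, as a shift and turn from the pose commanded when the call began, along the tool's axes at that moment; what a row does not reach only later rows make up. A row lasts 1/12 s, in which the tool goes at most 41.7 mm and 7.16 degrees, less where a joint would pass 70% of its speed; a pose out of reach is approached as far as the arm can. A call with a gripper value outside its range is refused whole. The fingers move at their own pace and stop on an object; "newtons" is the grip in N (left out, the last holds). Time passes only in rows, so rows that repeat a pose let the fingers close. It gives the time, the measured TCP pose, the force, the opening and the grip force at its end, in the units of the state.
- bot.observe(): the state, without advancing time (a new reading comes with each control period).
- bot.get_image(name): name is "scene" or "top" or "wrist"; returns (picture, depth): 400x640x3 uint8, blue, green, red; 400x640 float32, m along the optical axis (not along the pixel's ray), 0 where there is no reading.
- bot.camera_model(name): a dict with "intrinsics" (3x3 intrinsics, pixels), "k1" (the pictures are not rectified: a ray, as slopes to the right and down, at radius r is drawn at 1 + k1 r^2 times it, then the intrinsics apply), "cam_to_world" (4x4, takes a point from camera to world coordinates). Camera axes: x right, y up, looking along -z (the intrinsics and any distortion apply to the point x, -y, -z); pixel columns grow to the right and rows downward; lengths in m; the calibration is good to about 2 mm. A picture is of the moment at which its call begins: read the wrist's pose just before it. camera_model takes no time and is no camera call; for the wrist camera it gives the pose at the moment of the call.
- bot.sign_off(): hands the job in; it is judged then, once.
The state is a dict: "t": time; "q": joint angles; "qvel": joint speeds; "effort": joint torques, N m; "eef_pos": TCP position; "tool_rot": TCP orientation; "ft_force": force on the tool from outside, world axes, zero at the start; "moment": the same for the moment, N m; "opening": finger opening in m; "grip_force": force on a finger pad.
Only numpy, scipy, OpenCV 4.12 (cv2) and the standard library are available. Lean on these libraries where they do the work, as an engineer would, in place of code of your own. Each camera call takes 0.05 s, during which the arm holds its last target. There are 200 camera calls.

TASK

Push-test both launch-lock cartridges standing in the blue holder: push each orange plunger pad down slowly, never harder than 20 N. A sound plunger goes fully home with light, even resistance: leave that cartridge in its socket with the plunger home. If the resistance climbs well before home, stop pushing and reject that cartridge: lift it out and stand it upright on the floor of the red tray, and leave everything else on the bench alone.

Things in the scene. Friction and masses are not known exactly. Their poses are not given: they have to be found in the camera images.
- holder: fixed blue holder block 70 x 180 x 36 mm, origin under its centre, long side along its y; two round sockets 34.5 mm in diameter and 28 mm deep (floor 8 mm above the bench) at y = -50 mm and +50 mm, x = 0
- tray: fixed red open reject tray 140 x 140 x 30 mm, walls and floor 5 mm thick, empty, origin under its centre
- cartridge_1: loose cartridge: upright aluminium cylinder 32 mm in diameter, 75 mm tall, thin black band, about 0.2 kg, standing in a holder socket; origin at the centre of its underside, z up its axis. A 10 mm steel plunger rod comes out of its top, with an orange push pad on it. The two look alike and either may stand in either socket
- cartridge_2: loose cartridge: upright aluminium cylinder 32 mm in diameter, 75 mm tall, thin black band, about 0.2 kg, standing in a holder socket; origin at the centre of its underside, z up its axis. A 10 mm steel plunger rod comes out of its top, with an orange push pad on it. The two look alike and either may stand in either socket
- pad_1: orange push pad of cartridge_1, disc 24 mm in diameter and 6 mm thick, fixed on top of the plunger rod; origin at the centre of its underside, 28 mm above the cartridge body's top when the plunger is fully out (so its top face is then 109 mm above the cartridge's underside). Pushing harder than 20 N on it ruins the cartridge
- pad_2: orange push pad of cartridge_2, disc 24 mm in diameter and 6 mm thick, fixed on top of the plunger rod; origin at the centre of its underside, 28 mm above the cartridge body's top when the plunger is fully out (so its top face is then 109 mm above the cartridge's underside). Pushing harder than 20 N on it ruins the cartridge
- plunger_1 (a joint): plunger of cartridge_1: depth pushed in, m; 0 fully out, starts at 0 to 0.003, stays where left. Friction is an even 4 N or so. A sound one is home at 0.023 (pad underside 5 mm above the body), where a sprung buffer adds 3 N per mm (hard end 0.0275). A binding one meets the same 3 N per mm rise early, somewhere from 0.009 to 0.014, and springs back to within 1.5 mm of that
- plunger_2 (a joint): plunger of cartridge_2: depth pushed in, m; 0 fully out, starts at 0 to 0.003, stays where left. Friction is an even 4 N or so. A sound one is home at 0.023 (pad underside 5 mm above the body), where a sprung buffer adds 3 N per mm (hard end 0.0275). A binding one meets the same 3 N per mm rise early, somewhere from 0.009 to 0.014, and springs back to within 1.5 mm of that
- driver_box: bystander: silver motor driver enclosure 100 x 130 x 50 mm, origin under its centre
- toroid: bystander: black ferrite toroid, 52 mm across, 18 mm high, origin under its centre
- stiffener: bystander: green circuit board stiffener 100 x 65 x 13 mm, origin under its centre
- tc_clamp: bystander: steel thermocouple clamp 45 x 20 mm, 49 mm high over its black thumbscrew, origin under its centre
- switch_panel: bystander: glossy red rocker switch panel 80 x 120 x 47 mm with an indicator dome, origin under its centre
- screwdriver: bystander: screwdriver lying on the bench, about 200 mm long, origin under its middle

How it is judged:
By the outcome, as a careful person would: the job done as asked, in the order asked, and still so for the second after the job is handed in, with the robot touching nothing.
It also fails if it takes over 58 s, if anything falls off the work surface, if the arm or the gripper's body presses on something with over 40 N, if the wrist force passes 120 N, or if a joint passes its speed limit or range.

## Working session

There is one attempt and no reset: what is moved stays moved. The work goes in short steps, Python scripts to look and compute and a tool call to move; the robot and the scene stay as the last step left them, time stands still between calls to the robot, and variables do not carry over. Pictures are saved under pics/ and viewed, at most 10 in all, crops included, and the job is handed in when it is done.

Besides the shell and the picture viewer there is one more tool, called as name(argument=value, ...) on one line, values as JSON. move_arm: Moves the arm, as the interface text tells. Its arguments: {"type":"object","properties":{"moves":{"type":"string"},"newtons":{"type":"number"}},"required":["moves"]}

```bash
mkdir -p pics; ls
cat > h.py <<'E'
import numpy as np, cv2
from workcell import bot
def unproj(cm,uv,depth=None,z=None):
    K=np.array(cm["intrinsics"]);T=np.array(cm["cam_to_world"]);k=cm["k1"]
    p=cv2.undistortPoints(np.array(uv,float).reshape(-1,1,2),K,np.array([k,0,0,0,0.])).reshape(-1,2)
    d=np.c_[p[:,0],-p[:,1],-np.ones(len(p))]
    if depth is not None: return (d*np.array(depth).reshape(-1,1))@T[:3,:3].T+T[:3,3]
    w=d@T[:3,:3].T; s=(z-T[2,3])/w[:,2]
    return T[:3,3]+w*s[:,None]
def cloud(cm,dep):
    v,u=np.mgrid[0:400,0:640]
    return unproj(cm,np.c_[u.ravel(),v.ravel()],dep.ravel()).reshape(400,640,3)
def comps(mask,amin):
    n,l,s,c=cv2.connectedComponentsWithStats(mask.astype(np.uint8))
    return [(c[i],s[i],l==i) for i in range(1,n) if s[i,4]>=amin]
E
python3 - <<'E'
from h import *
ims=[]
for n in ("top","scene"):
    cm=bot.camera_model(n);im,d=bot.get_image(n);cv2.imwrite(f"pics/{n}.png",im)
    P=cloud(cm,d);np.savez(f"{n}.npz",im=im,d=d,P=P)
    hsv=cv2.cvtColor(im,cv2.COLOR_BGR2HSV);H,S,V=cv2.split(hsv)
    print(n,np.round(np.array(cm["cam_to_world"]),3).tolist())
    for nm,m in(("orange",(H>5)&(H<22)&(S>150)&(V>100)),("red",((H<5)|(H>174))&(S>130)&(V>60)),("blue",(H>100)&(H<130)&(S>120)&(V>50))):
        for c,s,k in comps(m,40):
            q=P[k&(d>0)]
            print(nm,c.round(1),s.tolist(),q.mean(0).round(4),q.min(0).round(3),q.max(0).round(3))
print(bot.observe())
E
```

```text
pics
top [[0.023, 0.986, -0.164, 0.424], [-1.0, 0.023, -0.002, 0.003], [0.001, 0.164, 0.986, 1.136], [0.0, 0.0, 0.0, 1.0]]
orange [375.5 229.2] [371, 225, 10, 9, 71] [ 0.5335 -0.1306  0.1161] [ 0.524 -0.142  0.081] [ 0.543 -0.119  0.122]
orange [416.2 241. ] [412, 237, 10, 9, 73] [ 0.5076 -0.2269  0.1152] [ 0.498 -0.252  0.035] [ 0.517 -0.216  0.122]
red [390.9 152.6] [369, 138, 45, 30, 1183] [ 0.7456 -0.1815  0.0357] [ 0.708 -0.241  0.023] [ 0.786 -0.123  0.05 ]
red [484.6 177.1] [471, 162, 27, 33, 319] [ 0.6883 -0.4313  0.0227] [ 0.645 -0.466  0.009] [ 0.731 -0.398  0.03 ]
red [273.4 240.2] [245, 211, 58, 59, 2924] [0.5103 0.1217 0.0091] [ 0.434  0.046 -0.004] [0.585 0.195 0.036]
blue [  1.6 152.8] [0, 132, 5, 43, 159] [ 0.7721  0.9908 -0.1496] [ 0.706  0.979 -0.159] [ 0.839  1.008 -0.143]
blue [389.1 238.9] [353, 216, 75, 46, 1517] [ 0.518  -0.1759  0.0357] [ 0.464 -0.273  0.009] [ 0.575 -0.084  0.043]
blue [574.1 329.7] [540, 306, 77, 53, 1887] [ 0.3016 -0.6435  0.0189] [ 0.24  -0.722 -0.004] [ 0.359 -0.539  0.064]
scene [[0.095, -0.601, 0.794, 1.671], [0.995, 0.06, -0.074, -0.11
[... 1722 characters left out ...]
5 -0.658  0.002] [ 0.364 -0.599  0.065]
{'t': 0.1, 'q': array([ 1.09451554e+00,  4.94121794e-01,  1.34605330e+00,  1.92306503e-05,
        1.30250374e+00, -9.55042260e-02]), 'qvel': array([-0.00010114, -0.00253465, -0.00065309,  0.00110133,  0.00128459,
        0.0004495 ]), 'effort': array([ 1.98296075e-03, -8.80264878e+01, -3.82541835e+01,  7.09421164e-02,
        4.82375908e-02,  1.58268790e-05]), 'eef_pos': array([0.23211505, 0.57993878, 0.2134028 ]), 'tool_rot': array([-3.14051319e+00, -1.22030176e-04,  2.76081092e+00]), 'ft_force': array([-0.56314244, -0.43133245, -0.06589024]), 'moment': array([-0.0337476 , -0.00558252,  0.01229746]), 'grip_force': 0.0, 'opening': 0.09149682629007803}
```

View pics/top.png

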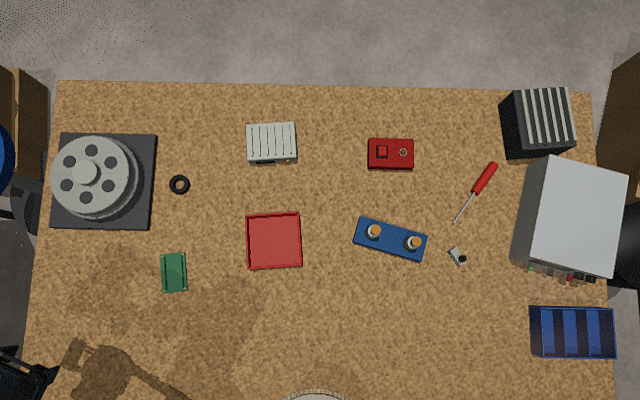

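View pics/scene.png

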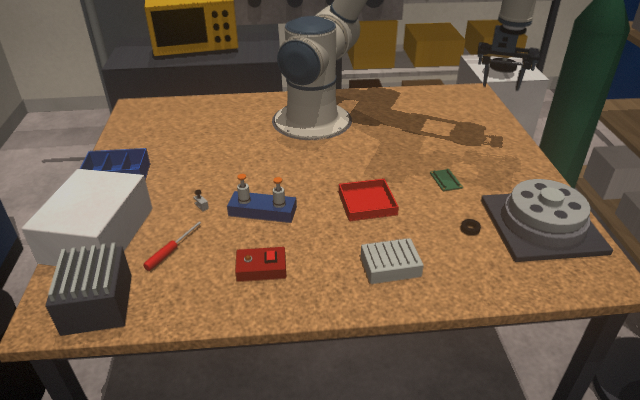

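The top picture shows the holder at about (390,239), with pads at (375,229) and (416,241), and the tray at (273,240). The scene view confirms both cartridges are upright. I'll go above the holder for a wrist view.

```bash
cat >> h.py <<'E'
def plan(target,yaw,n,o=None,y0=None):
    "tool-frame shifts for n equal calls, as total per call"
    if o is None:
        s=bot.observe();o=s["eef_pos"];y0=s["tool_rot"][2]
    d=(np.array(target)-o)/n;turn=(y0-yaw+np.pi)%(2*np.pi)-np.pi
    for i in range(n):
        y=y0-turn*i/n
        print("call",i,np.round([d@[np.cos(y),np.sin(y),0],d@[np.sin(y),-np.cos(y),0],-d[2],turn/n],4))
E
python3 - <<'E'
from h import *
plan([.52,-.18,.26],1.308,4)
E
```

```text
call 0 [-0.1374 -0.1496 -0.0116  0.3632]
call 1 [-0.1816 -0.091  -0.0116  0.3632]
call 2 [-0.2021 -0.0206 -0.0116  0.3632]
call 3 [-0.1962  0.0526 -0.0116  0.3632]
```

move_arm(moves="-0.0275 -0.03 -0.0023 0.0726 1; -0.055 -0.06 -0.0046 0.1453 1; -0.0825 -0.09 -0.007 0.218 1; -0.11 -0.12 -0.0093 0.29 1; -0.1374 -0.1496 -0.0116 0.3632 1", newtons=30)

```text
t: 0.52
eef_pos: [0.3042, 0.3884, 0.2254]
tool_rot: [-3.141, 0.0, 2.395]
ft_force: [2.3, 0.5, 0.7]
opening: 0.0607
grip_force: 0.0
```

move_arm(moves="-0.0363 -0.0182 -0.0023 0.0726 1; -0.0726 -0.0364 -0.0046 0.1453 1; -0.109 -0.0546 -0.007 0.218 1; -0.1453 -0.0728 -0.0093 0.29 1; -0.1816 -0.091 -0.0116 0.3632 1")

```text
t: 0.93
eef_pos: [0.3763, 0.1985, 0.2372]
tool_rot: [-3.142, -0.0, 2.031]
ft_force: [2.2, 0.4, -0.0]
opening: 0.0271
grip_force: 0.0
```

move_arm(moves="-0.0404 -0.0041 -0.0023 0.0726 1; -0.0808 -0.0082 -0.0046 0.1453 1; -0.1213 -0.0124 -0.007 0.218 1; -0.1617 -0.0165 -0.0093 0.29 1; -0.2021 -0.0206 -0.0116 0.3632 1")

```text
t: 1.35
eef_pos: [0.4482, 0.0083, 0.2488]
tool_rot: [-3.141, -0.0, 1.667]
ft_force: [1.0, 0.8, -0.8]
opening: 0.0004
grip_force: 0.0
```

move_arm(moves="-0.0392 0.0105 -0.0023 0.0726 1; -0.0785 0.021 -0.0046 0.1453 1; -0.1177 0.0316 -0.007 0.218 1; -0.157 0.0421 -0.0093 0.29 1; -0.1962 0.0526 -0.0116 0.3632 1")

```text
t: 1.77
eef_pos: [0.5202, -0.1817, 0.2602]
tool_rot: [-3.141, -0.0, 1.304]
ft_force: [0.8, 0.9, 1.0]
opening: 0.0006
grip_force: 0.0
```

Run:
```python
from h import *
bot.get_image("top") # settle
s=bot.observe();print(s["eef_pos"],s["tool_rot"],s["ft_force"])
cm=bot.camera_model("wrist");im,d=bot.get_image("wrist");cv2.imwrite("pics/w1.png",im)
print(np.round(cm["cam_to_world"],3).tolist())
P=cloud(cm,d)
H,S,V=cv2.split(cv2.cvtColor(im,cv2.COLOR_BGR2HSV))
for nm,m in(("orange",(H>5)&(H<22)&(S>150)&(V>100)),("blue",(H>100)&(H<130)&(S>120)&(V>50))):
    for c,t,k in comps(m,100):
        q=P[k&(d>0)]
        print(nm,c.round(1),t.tolist(),np.median(q,0).round(4),q.min(0).round(3),q.max(0).round(3))
        if nm=="orange":
            ztop=np.percentile(q[:,2],80);sel=k&(abs(P[...,2]-ztop)<.004)
            ct,_=cv2.findContours(sel.astype(np.uint8),0,1);ct=max(ct,key=len)
            w=unproj(cm,ct.reshape(-1,2),z=ztop)[:,:2]
            (x,y),r=cv2.minEnclosingCircle(w.astype(np.float32));print(" top z",ztop,"circle",x,y,r,"mean",P[sel].mean(0))
```

```text
[ 0.52305593 -0.18793346  0.26049581] [3.13891881e+00 2.42416367e-03 1.29580545e+00] [-1.35883664 -7.30696878 -0.29000441]
[[0.963, 0.26, 0.078, 0.546], [-0.271, 0.919, 0.285, -0.108], [0.002, -0.295, 0.955, 0.431], [0.0, 0.0, 0.0, 1.0]]
orange [315.4 123.9] [304, 112, 24, 25, 451] [ 0.5344 -0.132   0.1162] [ 0.523 -0.143  0.114] [ 0.546 -0.121  0.118]
 top z 0.1168444587195744 circle 0.5344098210334778 -0.13203299045562744 0.011575485579669476 mean [ 0.53442874 -0.13196174  0.11625131]
orange [501.4 136.1] [496, 131, 12, 11, 108] [ 0.746  -0.2119  0.0447] [ 0.741 -0.218  0.04 ] [ 0.753 -0.206  0.048]
 top z 0.04613919926779242 circle 0.7464011311531067 -0.21193650364875793 0.007021019235253334 mean [ 0.74684576 -0.21224051  0.04498891]
orange [317.6 215.6] [307, 209, 21, 22, 194] [ 0.511  -0.2228  0.116 ] [ 0.495 -0.289  0.   ] [ 0.532 -0.17   0.263]
 top z 0.11668425395468711 circle 0.5096218585968018 -0.22762660682201385 0.011886941269040108 mean [ 0.51062427 -0.22385619  0.11596268]
orange [309.2 294.8] [308, 269, 4, 53, 164] [ 0.5293 -0.1558  0.3584] [ 0.526 -0.164  0.351] [ 0.531 -0.152  0.361]
 top z 0.35934424984390406 circle 0.5288076996803284 -0.15692707896232605 0.006605020258575678 mean [ 0.52875852 -0.15750841  0.35848506]
orange [331.8 294.2] [330, 268, 4, 54, 167] [ 0.5352 -0.1571  0.3582] [ 0.533 -0.166  0.349] [ 0.536 -0.154  0.361]
 top z 0.35948837731148725 circle 0.5350297689437866 -0.15858253836631775 0.006590516772121191 mean [ 0.53459899 -0.15927596  0.35859324]
orange [281.9 345.8] [121, 333, 303, 23, 5229] [ 0.5218 -0.1636  0.367 ] [ 0.125 -0.481 -0.003] [ 0.554 -0.152  0.371]
 top z 0.3688081867921382 circle 0.5177448987960815 -0.16295169293880463 0.037395793944597244 mean [ 0.51875872 -0.16232351  0.36750289]
blue [316.8 148.2] [287, 85, 59, 141, 5894] [ 0.5259 -0.1693  0.0356] [ 0.466 -0.275 -0.001] [ 0.578 -0.086  0.272]
```

View pics/w1.png

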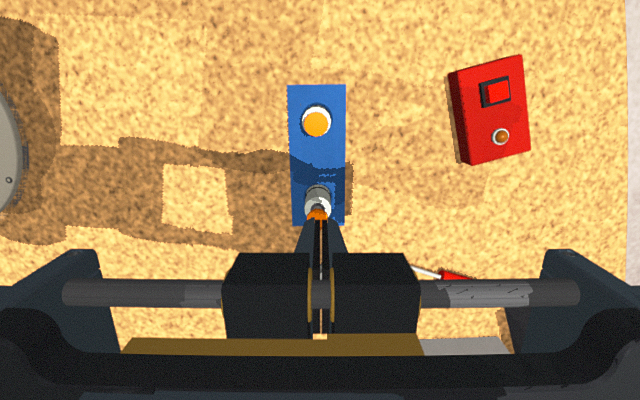

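The wrist view shows the left pad at (316,123). The right pad at (318,215) is partly hidden behind the fingers. I'll check the settled pose, then plan the approach to the left pad.

Run:
```python
from h import *
s=bot.observe();print(s["t"],s["eef_pos"],s["tool_rot"],s["ft_force"],s["qvel"].round(3))
plan([.534,-.132,.140],1.308,1)
```

```text
1.8667 [ 0.52184272 -0.1846875   0.26007067] [3.14012260e+00 1.23364192e-03 1.30088143e+00] [ 0.93451747  0.30478512 -0.32726585] [ 0.067 -0.043  0.092  0.021 -0.005 -0.023]
call 0 [ 0.054  -0.0023  0.1201 -0.0071]
```

move_arm(moves="0.02 0.0005 0.03 0 1; 0.04 0.001 0.065 0 1; 0.05 0.001 0.1 0 1; 0.05 0.001 0.12 0 1; 0.05 0.001 0.12 0 1")

```text
t: 2.28
eef_pos: [0.5315, -0.1297, 0.1363]
tool_rot: [-3.134, -0.001, 1.31]
ft_force: [-0.1, 0.0, -0.2]
opening: 0.0003
grip_force: 0.0
```

move_arm(moves="0 0 0 0 1; 0 0 0 0 1; 0 0 0 0 1")

```text
t: 2.53
eef_pos: [0.535, -0.1321, 0.142]
tool_rot: [3.139, 0.0, 1.308]
ft_force: [-0.0, -0.3, -0.9]
opening: 0.0003
grip_force: 0.0
```

```bash
cat > look.py <<'E'
from h import *
import sys
s=bot.observe();print(s["eef_pos"],s["tool_rot"],s["ft_force"],s["qvel"].round(3))
cm=bot.camera_model("wrist");im,d=bot.get_image("wrist");cv2.imwrite(f"pics/{sys.argv[1]}.png",im)
P=cloud(cm,d)
H,S,V=cv2.split(cv2.cvtColor(im,cv2.COLOR_BGR2HSV))
for c,t,k in comps((H>5)&(H<22)&(S>150)&(V>100)&(P[...,2]<.13)&(P[...,2]>.07),40):
    q=P[k];print("orange",c.round(1),t.tolist(),np.median(q,0).round(4),q.min(0).round(4),q.max(0).round(4))
E
python3 look.py w2
```

```text
[ 0.53504732 -0.13210941  0.14204081] [3.13886256e+00 2.50151186e-04 1.30778737e+00] [-0.04297111 -0.25602107 -0.92912288] [-0.003 -0.002  0.004  0.    -0.006  0.001]
orange [318.6 216.6] [302, 208, 34, 34, 317] [ 0.536  -0.1243  0.1161] [ 0.5238 -0.1424  0.1115] [ 0.5461 -0.1204  0.1176]
orange [319.4 336.5] [313, 334, 14, 6, 83] [ 0.5113 -0.219   0.1161] [ 0.506  -0.2228  0.1133] [ 0.5165 -0.217   0.1173]
```

View pics/w2.png

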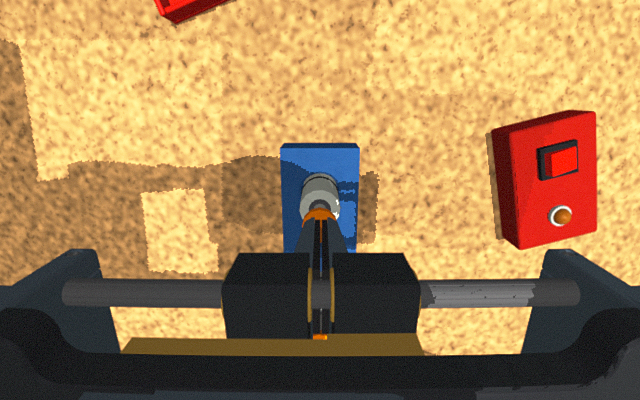

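The fingers are centred over the left pad, which shows at (319,217). I'll descend and push slowly; the first 6 mm is safe in every case.

move_arm(moves="0 0 0.007 0 1; 0 0 0.014 0 1; 0 0 0.019 0 1; 0 0 0.021 0 1; 0 0 0.022 0 1")

```text
t: 3.0
eef_pos: [0.5338, -0.1315, 0.1176]
tool_rot: [-3.141, -0.0, 1.308]
ft_force: [0.8, 0.1, 0.4]
opening: 0.0004
grip_force: 0.0
```

move_arm(moves="0 0 0.001 0 1; 0 0 0.002 0 1; 0 0 0.003 0 1; 0 0 0.004 0 1; 0 0 0.005 0 1")

```text
t: 3.42
eef_pos: [0.5343, -0.1316, 0.1134]
tool_rot: [3.141, 0.0, 1.308]
ft_force: [-0.3, 0.4, 3.3]
opening: 0.0006
grip_force: 1.9
```

move_arm(moves="0 0 0.001 0 1; 0 0 0.002 0 1; 0 0 0.003 0 1; 0 0 0.004 0 1; 0 0 0.004 0 1")

```text
t: 3.83
eef_pos: [0.5341, -0.1315, 0.1091]
tool_rot: [-3.141, -0.0, 1.308]
ft_force: [-0.9, 0.8, 0.6]
opening: 0.0004
grip_force: 0.0
```

move_arm(moves="0 0 0.0007 0 1; 0 0 0.0014 0 1; 0 0 0.002 0 1; 0 0 0.0027 0 1; 0 0 0.0034 0 1")

```text
t: 4.25
eef_pos: [0.5341, -0.1316, 0.1059]
tool_rot: [-3.142, 0.0, 1.308]
ft_force: [0.0, 1.0, 3.8]
opening: 0.0001
grip_force: 1.9
```

move_arm(moves="0 0 0.0006 0 1; 0 0 0.0012 0 1; 0 0 0.0018 0 1; 0 0 0.0024 0 1; 0 0 0.003 0 1")

```text
t: 4.67
eef_pos: [0.5343, -0.1316, 0.1031]
tool_rot: [3.141, 0.0, 1.308]
ft_force: [-1.0, 0.4, 8.9]
opening: 0.0006
grip_force: 4.1
```

move_arm(moves="0 0 0.0005 0 1; 0 0 0.001 0 1; 0 0 0.001 0 1")

```text
t: 4.92
eef_pos: [0.5343, -0.1316, 0.1021]
tool_rot: [3.141, 0.0, 1.308]
ft_force: [-1.6, 0.5, 8.0]
opening: 0.0004
grip_force: 3.8
```

Force climbed from 3.8 to 8.9 N at about 13 mm depth, well short of home, so the left cartridge is binding. I'm stopping there and moving to the right pad.

move_arm(moves="0 0 -0.005 0 1; 0 0 -0.018 0 1; 0 0 -0.035 0 1; -0.025 0.0002 -0.04 0 1; -0.055 0.0004 -0.04 0 1")

```text
t: 5.33
eef_pos: [0.5211, -0.1844, 0.1435]
tool_rot: [3.139, 0.0, 1.311]
ft_force: [1.0, -0.4, -0.1]
opening: 0.0006
grip_force: 0.0
```

move_arm(moves="-0.025 0.0002 0 0 1; -0.038 0.0004 0 0 1; -0.0442 0.0004 0 0 1; -0.0442 0.0004 0 0 1; -0.0442 0.0004 0 0 1")

```text
t: 5.75
eef_pos: [0.5091, -0.2269, 0.1418]
tool_rot: [-3.141, -0.0, 1.308]
ft_force: [-0.7, 1.2, 0.6]
opening: 0.0006
grip_force: 0.0
```

```bash
python3 look.py w3
```

```text
[ 0.50911601 -0.22689554  0.14176776] [-3.14110360e+00 -4.37522387e-04  1.30767905e+00] [-0.71092236  1.24526663  0.58647171] [ 0.017 -0.002  0.004  0.002 -0.001  0.   ]
orange [317.4  72.4] [302, 51, 37, 40, 839] [ 0.5324 -0.133   0.1024] [ 0.5232 -0.1435  0.0822] [ 0.5459 -0.1209  0.1044]
orange [319.9 218.7] [304, 210, 32, 35, 238] [ 0.5101 -0.2202  0.1158] [ 0.4998 -0.2396  0.1104] [ 0.52   -0.2166  0.1176]
```

Pad positions agree with the TCP. Starting the slow push on the right pad.

move_arm(moves="0 0 0.007 0 1; 0 0 0.014 0 1; 0 0 0.019 0 1; 0 0 0.021 0 1; 0 0 0.022 0 1")

```text
t: 6.22
eef_pos: [0.5089, -0.2271, 0.1191]
tool_rot: [-3.14, -0.0, 1.308]
ft_force: [-0.2, -0.1, -0.0]
opening: 0.0005
grip_force: 0.0
```

move_arm(moves="0 0 0.001 0 1; 0 0 0.002 0 1; 0 0 0.003 0 1; 0 0 0.004 0 1; 0 0 0.005 0 1")

```text
t: 6.63
eef_pos: [0.5093, -0.2277, 0.1151]
tool_rot: [3.141, 0.0, 1.308]
ft_force: [0.3, 0.6, 3.6]
opening: 0.0004
grip_force: 1.9
```

move_arm(moves="0 0 0.001 0 1; 0 0 0.002 0 1; 0 0 0.003 0 1; 0 0 0.004 0 1; 0 0 0.0045 0 1")

```text
t: 7.05
eef_pos: [0.5092, -0.2276, 0.1103]
tool_rot: [3.141, 0.0, 1.308]
ft_force: [-0.1, 0.2, 3.4]
opening: 0.0005
grip_force: 1.9
```

move_arm(moves="0 0 0.0008 0 1; 0 0 0.0016 0 1; 0 0 0.0024 0 1; 0 0 0.0032 0 1; 0 0 0.004 0 1")

```text
t: 7.47
eef_pos: [0.5092, -0.2276, 0.1063]
tool_rot: [3.141, 0.0, 1.308]
ft_force: [-1.3, -0.0, 3.8]
opening: 0.0004
grip_force: 1.9
```

move_arm(moves="0 0 0.0007 0 1; 0 0 0.0014 0 1; 0 0 0.002 0 1; 0 0 0.0027 0 1; 0 0 0.0034 0 1")

```text
t: 7.88
eef_pos: [0.5091, -0.2275, 0.103]
tool_rot: [3.142, -0.0, 1.308]
ft_force: [0.6, -0.5, 3.8]
opening: 0.0004
grip_force: 1.9
```

move_arm(moves="0 0 0.0006 0 1; 0 0 0.0012 0 1; 0 0 0.0018 0 1; 0 0 0.0024 0 1; 0 0 0.003 0 1")

```text
t: 8.3
eef_pos: [0.5092, -0.2276, 0.0999]
tool_rot: [3.142, 0.0, 1.308]
ft_force: [1.2, -0.4, 3.2]
opening: 0.0003
grip_force: 1.9
```

move_arm(moves="0 0 0.001 0 1; 0 0 0.002 0 1; 0 0 0.003 0 1; 0 0 0.004 0 1; 0 0 0.005 0 1")

```text
t: 8.72
eef_pos: [0.5091, -0.2276, 0.0949]
tool_rot: [-3.142, 0.0, 1.308]
ft_force: [0.3, 0.4, 4.5]
opening: 0.0008
grip_force: 1.9
```

move_arm(moves="0 0 0.0005 0 1; 0 0 0.001 0 1; 0 0 0.0014 0 1; 0 0 0.0018 0 1; 0 0 0.002 0 1")

```text
t: 9.13
eef_pos: [0.5092, -0.2276, 0.0931]
tool_rot: [3.141, 0.0, 1.308]
ft_force: [-0.1, -0.3, 6.0]
opening: 0.0009
grip_force: 3.0
```

Resistance held at about 3.8 N until home, then the buffer was felt at 23.9 mm, so the right cartridge is sound and its plunger is home. Now I'll open and go over the left cartridge.

move_arm(moves="0 0 -0.004 0 1; 0 0 -0.02 0 1; 0 0 -0.045 0 1; 0.015 0 -0.065 0 0.5; 0.045 0 -0.068 0 0")

```text
t: 9.55
eef_pos: [0.5218, -0.1862, 0.1642]
tool_rot: [3.138, 0.001, 1.305]
ft_force: [1.4, -0.3, 0.5]
opening: 0.0108
grip_force: 0.0
```

move_arm(moves="0.03 0 0 0 0; 0.047 0 0 0 0; 0.054 0 0 0 0; 0.054 0 0 0 0; 0.054 0 0 0 0")

```text
t: 9.97
eef_pos: [0.5346, -0.1322, 0.1609]
tool_rot: [-3.141, 0.0, 1.309]
ft_force: [-0.1, -0.1, -0.5]
opening: 0.0439
grip_force: 0.0
```

move_arm(moves="0 0 0 0 0; 0 0 0 0 0; 0 0 0 0 0; 0 0 0 0 0")

```text
t: 10.3
eef_pos: [0.5347, -0.1326, 0.161]
tool_rot: [-3.141, 0.0, 1.307]
ft_force: [-0.0, 0.0, -0.8]
opening: 0.0711
grip_force: 0.0
```

```bash
python3 look.py w4
```

```text
[ 0.5346741  -0.13256518  0.16096243] [-3.14143839e+00  5.57485702e-05  1.30708129e+00] [-0.02825848  0.0237288  -0.78018767] [ 0.005 -0.001  0.     0.002 -0.001  0.002]
orange [319.9 207.7] [305, 193, 31, 31, 719] [ 0.535  -0.1311  0.1024] [ 0.5234 -0.1435  0.0976] [ 0.5463 -0.1203  0.1049]
orange [320.  314.2] [307, 309, 26, 13, 274] [ 0.5076 -0.2319  0.0924] [ 0.4974 -0.2394  0.0911] [ 0.5197 -0.2237  0.0944]
```

View pics/w4.png

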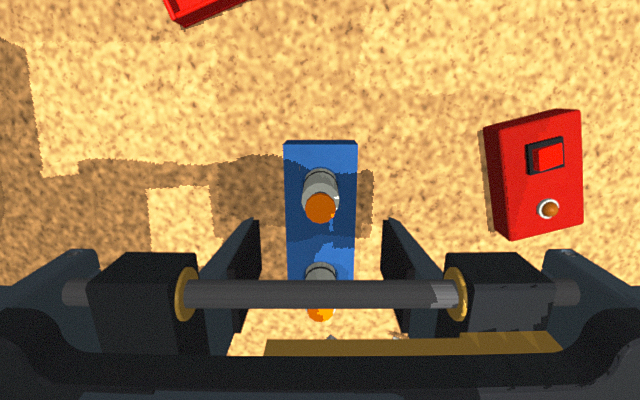

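Both pads are in view: the left at (320,208), centred between the fingers, and the right at (320,314), at home height. Descending to grip.

move_arm(moves="0 0.0005 0.025 0 0; 0 0.0005 0.05 0 0; 0 0.0005 0.075 0 0; 0 0.0005 0.095 0 0; 0 0.0005 0.106 0 0")

```text
t: 10.77
eef_pos: [0.5343, -0.1319, 0.0529]
tool_rot: [-3.139, -0.0, 1.308]
ft_force: [-0.1, 0.3, -0.3]
opening: 0.0915
grip_force: 0.0
```

move_arm(moves="0 0 0.004 0 0; 0 0 0.008 0 0; 0 0 0.008 0 0.3; 0 0 0.008 0 0.7; 0 0 0.008 0 1", newtons=20)

```text
t: 11.18
eef_pos: [0.5359, -0.1323, 0.0479]
tool_rot: [3.14, 0.0, 1.308]
ft_force: [0.1, -0.1, -0.2]
opening: 0.0739
grip_force: 0.0
```

move_arm(moves="0 0 0 0 1; 0 0 0 0 1; 0 0 0 0 1; 0 0 0 0 1; 0 0 0 0 1")

```text
t: 11.6
eef_pos: [0.5354, -0.1321, 0.0471]
tool_rot: [3.141, 0.0, 1.308]
ft_force: [0.1, -0.5, -0.1]
opening: 0.0406
grip_force: 0.0
```

move_arm(moves="0 0 0 0 1; 0 0 0 0 1; 0 0 0 0 1; 0 0 0 0 1; 0 0 0 0 1")

```text
t: 12.02
eef_pos: [0.5353, -0.1321, 0.047]
tool_rot: [-3.141, -0.0, 1.308]
ft_force: [-0.8, 0.3, -0.6]
opening: 0.0317
grip_force: 20.0
```

move_arm(moves="0 0 -0.008 0 1; 0 0 -0.022 0 1; 0 0 -0.042 0 1; 0 0 -0.065 0 1; 0 0 -0.08 0 1")

```text
t: 12.43
eef_pos: [0.5357, -0.1322, 0.1292]
tool_rot: [3.14, 0.0, 1.308]
ft_force: [0.9, -0.4, -2.7]
opening: 0.0315
grip_force: 20.0
```

move_arm(moves="0.01 -0.004 -0.005 0 1; 0.03 -0.011 -0.005 0 1; 0.055 -0.021 -0.005 0 1; 0.08 -0.03 -0.005 0 1; 0.105 -0.04 -0.005 0 1")

```text
t: 12.85
eef_pos: [0.5233, -0.0187, 0.1319]
tool_rot: [-3.141, -0.0, 1.307]
ft_force: [0.8, 1.2, -1.6]
opening: 0.0319
grip_force: 20.0
```

move_arm(moves="0.025 -0.01 0 0 1; 0.05 -0.019 0 0 1; 0.075 -0.028 0 0 1; 0.1 -0.038 0 0 1; 0.118 -0.045 0 0 1")

```text
t: 13.27
eef_pos: [0.51, 0.1077, 0.1318]
tool_rot: [-3.141, -0.0, 1.309]
ft_force: [0.8, -0.0, -2.6]
opening: 0.0317
grip_force: 20.0
```

move_arm(moves="0.009 -0.003 0 0 1; 0.014 -0.005 0 0 1; 0.014 -0.005 0 0 1; 0.014 -0.005 0 0 1; 0.014 -0.005 0 0 1")

```text
t: 13.68
eef_pos: [0.5101, 0.1193, 0.132]
tool_rot: [-3.142, 0.0, 1.307]
ft_force: [0.2, -1.0, -2.0]
opening: 0.0317
grip_force: 20.0
```

```bash
python3 look.py w5
```

```text
[0.51006942 0.11929126 0.13196539] [-3.14150947e+00  2.50718333e-04  1.30715973e+00] [ 0.15003038 -0.99222348 -2.04265617] [-0.004  0.    -0.002  0.002 -0.001  0.001]
```

View pics/w5.png

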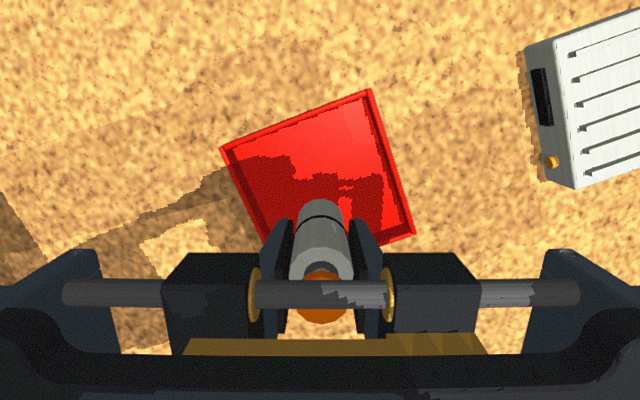

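The cartridge is held upright over the tray, with its body at (321,230) inside the tray outline. Lowering it now.

move_arm(moves="0 0 0.012 0 1; 0 0 0.032 0 1; 0 0 0.055 0 1; 0 0 0.07 0 1; 0 0 0.077 0 1")

```text
t: 14.15
eef_pos: [0.5092, 0.1193, 0.0533]
tool_rot: [-3.139, 0.001, 1.307]
ft_force: [0.2, -0.9, -3.2]
opening: 0.0315
grip_force: 20.0
```

move_arm(moves="0 0 0.003 0 1; 0 0 0.006 0 1; 0 0 0.008 0 1; 0 0 0.0095 0 1; 0 0 0.0105 0 1")

```text
t: 14.57
eef_pos: [0.5104, 0.1202, 0.045]
tool_rot: [3.141, -0.0, 1.308]
ft_force: [0.4, -1.2, -2.7]
opening: 0.0318
grip_force: 20.0
```

move_arm(moves="0 0 0.0005 0 1; 0 0 0.001 0 1; 0 0 0.001 0 1; 0 0 0.001 0 1")

```text
t: 14.9
eef_pos: [0.5102, 0.1202, 0.0439]
tool_rot: [3.141, -0.0, 1.308]
ft_force: [-0.5, 0.2, 4.9]
opening: 0.0317
grip_force: 20.0
```

Contact with the tray floor; releasing, then rising.

move_arm(moves="0 0 0 0 0.9; 0 0 0 0 0.8; 0 0 0 0 0.6; 0 0 0 0 0.3; 0 0 0 0 0.2")

```text
t: 15.32
eef_pos: [0.5101, 0.1202, 0.0436]
tool_rot: [3.141, -0.0, 1.308]
ft_force: [-0.8, -0.7, -0.6]
opening: 0.0471
grip_force: 0.0
```

move_arm(moves="0 0 0 0 0.1; 0 0 0 0 0.1; 0 0 0 0 0.1; 0 0 0 0 0.1; 0 0 0 0 0.1")

```text
t: 15.73
eef_pos: [0.51, 0.1201, 0.0435]
tool_rot: [-3.142, 0.0, 1.308]
ft_force: [0.1, -0.2, 0.0]
opening: 0.0803
grip_force: 0.0
```

move_arm(moves="0 0 -0.01 0 0.1; 0 0 -0.035 0 0.1; 0 0 -0.07 0 0.1; 0 0 -0.105 0 0.1; 0 0 -0.13 0 0.1")

```text
t: 16.15
eef_pos: [0.5104, 0.1202, 0.177]
tool_rot: [3.139, -0.001, 1.308]
ft_force: [1.4, -0.1, 1.3]
opening: 0.0819
grip_force: 0.0
```

move_arm(moves="-0.03 0 0 0 0.1; -0.06 0 0 0 0.1; -0.08 0 0 0 0.1; -0.08 0 0 0 0.1; -0.08 0 0 0 0.1")

```text
t: 16.57
eef_pos: [0.4891, 0.0422, 0.1743]
tool_rot: [3.141, -0.0, 1.306]
ft_force: [0.4, -0.3, -1.0]
opening: 0.0823
grip_force: 0.0
```

```bash
python3 look.py w6
python3 - <<'E'
from h import *
a=cv2.imread("pics/w6.png");im,d=bot.get_image("scene")
cv2.imwrite("pics/f.png",np.vstack([a[:250],cv2.resize(im[150:275,200:520],(640,250))]))
E
```

```text
[0.48908927 0.0422264  0.17429094] [ 3.14100929e+00 -1.87973593e-04  1.30618825e+00] [ 0.36337977 -0.27701644 -1.00617127] [ 0.032  0.013 -0.014  0.005 -0.003  0.015]
orange [308. 103.] [305, 87, 11, 28, 84] [0.5009 0.1198 0.0993] [0.4985 0.1109 0.0782] [0.5061 0.1303 0.1014]
```

View pics/f.png

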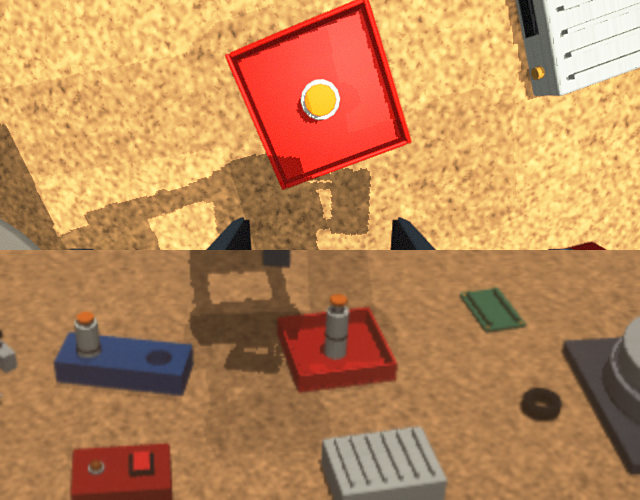

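The rejected cartridge stands upright in the tray: pad at (320,100) in the wrist view, body at (337,330) in the scene view. The sound one sits in its socket at (87,335) with its plunger home. Handing in.

```bash
python3 -c "
from workcell import bot
print(bot.sign_off())"
```

```text
the job is handed in; nothing more can be done
None
```

The job is handed in: the left cartridge started binding at about 12 mm and now stands upright in the red tray, and the right one is sound and stays in its socket with the plunger home; the highest push force read was 8.9 N.

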